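# Pop open the tester's battery hatch

## Robot

A 6-joint arm with a two-finger parallel gripper is mounted at the origin on the work surface. World frame = base frame: x ahead of the robot, y to its left, z up, the work surface at z = 0. Lengths are in m, angles in rad, forces in N, time in s.
With the tool pointing down it reaches from about 0.25 to 0.775 m from the base axis. Payload 4 kg.
Tool frame: the origin (TCP) lies midway between the tips of the shut fingers; the grasp point (between the pads) lies 19 mm behind it; z points along the fingers, y is the direction in which the jaws open and shut (so a half turn about z gives the same grasp; the last joint's range is limited). The gripper opens to 94 mm and grips with 3 to 60 N. Pads are 16 mm wide; open, the fingers measure 119 mm over their backs; the gripper's body (75 mm by 177 mm) begins 78 mm behind the grasp point.
Start: joints at [1.031, 0.087, 1.371, -0, 1.684, -0.103], TCP at [0.233, 0.498, 0.206] pointing down, gripper open.
Joint ranges: [-3.1, 3.1], [-0.76, 2.03], [0.27, 2.55], [-1.08, 4.22], [0.17, 2.65], [-2.57, 2.57]. Speed limits (rad/s): [2.79, 2.79, 3.14, 3.14, 3.14, 3.14].

## Interface

Orientations are given as [roll, pitch, yaw] about the fixed x, y, z axes, in that order (R = Rz(yaw) Ry(pitch) Rx(roll)).
In Python, from bench import robot gives the robot as it stands.
- The arm moves only by the tool carry_out, never from a script. Its argument "deltas" is text: rows parted by semicolons, each of 7 numbers parted by spaces: the shift along the tool's x, y, z in mm, then the turn, a rotation vector about the tool's x, y, z in rad, then the closure, from 0 (fully open) to 1 (shut). A call has exactly 8 rows; each row is the pose to reach, as a shift and turn from the pose commanded when the call began, along the tool's axes at that moment; what a row does not reach only later rows make up. A row lasts 1/12 s, in which the tool goes at most 41.7 mm and 7.16 degrees, less where a joint would pass 70% of its speed; a pose out of reach is approached as far as the arm can. A call with a gripper value outside its range is refused whole. The fingers move at their own pace and stop on an object; the grip force is fixed at half the most. Time passes only in rows, so rows that repeat a pose let the fingers close, or fill a call up. It gives the time, the measured TCP pose, the force and the opening at its end, in the units of the state.
- robot.get_obs(): the state, without advancing time (a new reading comes with each control period).
- robot.snapshot(name): name is "side" or "top"; returns a dict with "pixels" (420x560x3 uint8, red, green, blue), "range_z" (420x560 float32, m along the optical axis (not along the pixel's ray), 0 where there is no reading), "camera_matrix" (3x3 intrinsics, pixels), "rvec" (rotation vector, rad) and "tvec" (3), from world to camera coordinates, as OpenCV has them. Camera axes: x right, y down, z forward; pixel columns grow to the right and rows downward; lengths in m; the calibration is good to about 2 mm. A picture is of the moment at which its call begins.
- robot.close_job(): hands the job in, once; it reports no verdict.
Trained networks look in a picture, given as the dict that the camera call returned (one of the last four; its "shot" number tells which), for a name from the list of things; names that differ only in an ending like _2 or _b are one class to them, and where a whole thing is asked for, a point or a joint stands for the part that bears it (a point fixed in the world has none). Each returns a list of dicts, best first, with "p" (0 to 1); they miss things now and then, are a little off and sometimes report something else, mostly with a low value. They report only what shows in the picture. A call takes as long as a camera call.
- robot.look_for(picture, thing): "at" ([x, y, z] in m, in the coordinates of the camera as it stood for that picture, good to about 4 mm: the middle of the surface that is visible of it).
- robot.place_of(picture, thing): "at" ([x, y, z] in m, in the coordinates of the camera as it stood for that picture, good to about 4 mm: a listed point, or the origin of a listed thing).
The state is a dict: "time": time; "joint_positions": joint angles; "qvel": joint speeds; "joint_torque": joint torques, N m; "tool_pos": TCP position; "ee_rot": TCP orientation; "wrist_force": force on the tool from outside, world axes, zero at the start; "wrist_torque": the same for the moment, N m; "width": finger opening in m.
Only numpy, scipy, OpenCV 4.12 (cv2) and the standard library are available. Lean on these libraries where they do the work, as an engineer would, in place of code of your own. Each camera call takes 0.05 s, during which the arm holds its last target.

## Task

The portable signal tester lies face down on the black bench mat for a change of cells: with the fingertips, press the ribbed pad of its light grey battery hatch in once, firmly but without forcing it, until the push-push latch lets go, then lift the hand clear so that the hatch springs fully open by itself. Watch for about two seconds, without touching it, that it stays open. Do not press it a second time, do not pinch, pull or push the open hatch, leave the red fuse door shut, and do not shove or lift the tester or disturb the things around it.

Things in the scene. Friction and masses are not known exactly. Their poses are not given: they have to be found in the camera images.
- tester: Signal tester, face down: charcoal case 220 x 150 mm; its back (the deck, with both doors) lies 62 mm above its underside; yellow rubber corner bumpers 4 mm higher; three brass sockets on the -x end. About 0.9 to 1.5 kg, loose on the 2 mm mat. Origin: centre of the underside; z up, x along its length. It may lie at any yaw.
- hatch (a joint): Hinge of the battery hatch, rad. 0 = latched, flush with the deck. Below 0 it is pressed in: the latch lets go at about -0.055, the rubber stop is at about -0.083; about 2 to 4 N at the pad does it. When the press is released the hatch springs up by itself in about 1.5 s to its stop at 1.75 (100 degrees) and stays. Pushing the open hatch back in catches the latch again.
- hatch_pad (a point): Centre of the dark ribbed thumb pad (24 x 40 mm) on the light grey battery hatch (80 mm from hinge to free edge, 64 mm wide, green battery sign). It moves with the hatch; x points from the hinge (62 mm back) to the free edge (18 mm on), y along the hinge, z out of the hatch. The latch lets go with the pad about 3.5 mm down; stop at 5 mm. A 9 mm deep scoop beyond the edge leaves room for fingertips.
- hatch_hinge (a point): Middle of the battery hatch's hinge line, at deck level, fixed to the tester; its axes are those of the tester. The open hatch stands 80 mm above this line.
- hatch_latch (a joint): The brass follower hidden in the battery hatch's latch, m: within 0.0015 of 0 when latched or when the hatch is open, passes to + while the latch is let go, and to - (beyond -0.003) only when the hatch, once open, is pushed back in to catch again.
- fuse_door (a joint): Hinge of the fuse door, rad: 0 shut, below 0 pressed in, up to 1.75 open. It has the same kind of latch and must stay shut.
- fuse_pad (a point): Pressing point on the red fuse door (52 x 38 mm), the small door on the tester's other half near the sockets. Leave it alone.
- power_board: Bystander: an orange television power board with aluminium heat sinks on a zinc tray, 220 x 155 mm, 42 mm high, fixed to the bench. Origin: centre of the underside.
- cell_a: Bystander: fresh green and brass cell, 14.5 mm across, 50 mm tall, standing loose on the mat beside the tester. Origin: centre of its foot.
- cell_b: Bystander: a second such cell, 32 to 70 mm from the first.
- multimeter: Bystander: yellow handheld multimeter lying face up, 185 x 88 x 46 mm, loose. Origin: centre of its underside.
- screwdriver: Bystander: red-handled screwdriver, 190 mm long, lying loose. Origin: underside, on its length.
- cleaner: Bystander: white bottle with a red cap, 48 mm across, 105 mm tall, standing loose. Origin: centre of its foot.
- solder_reel: Bystander: grey metal solder reel, 60 mm across, 44 mm tall, standing loose. Origin: centre of its foot.
- parts_tray: Bystander: blue tray with small parts, 150 x 110 x 28 mm, fixed. Origin: centre of its underside.

How it is judged:
On the way, in this order (a step that is already met when the one before it is completed fails the run):
1. the fingers press the battery hatch in (value of joint hatch below -0.035 rad and contact force between the fingers and hatch above 0.5 N).
2. the battery hatch pops open (value of joint hatch above 0.6 rad).
3. the battery hatch stands fully open, untouched, for a second and a half (value of joint hatch above 1.6 rad and contact force between each of the fingers, the arm and hatch below 0.2 N), for 1.5 s.
At the end, for the whole second after the job is handed in: The battery hatch stands open beyond 1.6 rad and at rest, untouched; the fuse door is shut; the tester has moved less than 15 mm and lies flat; every loose bystander is within 20 mm of where it was (value of joint hatch above 1.6 rad and velocity of joint hatch between -0.1 and 0.1 rad/s and value of joint fuse_door between -0.05 and 0.06 rad and distance of tester from where it was at the start of the episode below 0.015 m and angle between tester's own z axis and vertical below 0.06 rad and linear speed of tester below 0.02 m/s and distance of each of cell_a, cell_b, multimeter, screwdriver, cleaner, solder_reel from where it was at the start of the episode below 0.02 m).
It fails at once if the battery hatch is pressed a second time, so that its latch starts to catch again (value of joint hatch_latch below -0.003 m).
It fails at once if the battery hatch is struck or pressed with more than 40 N (contact force between any of the fingers, the arm and hatch above 40 N).
It fails at once if the open hatch is pinched, pulled or pushed with more than 8 N (value of joint hatch above 0.3 rad and contact force between any of the fingers, the arm and hatch above 8 N).
It fails at once if the fuse door is pressed in or opened (value of joint fuse_door below -0.06 rad or value of joint fuse_door above 0.1 rad).
It fails at once if the tester is shoved, lifted or tipped (more than 15 mm), or a loose bystander is moved more than 20 mm or knocked over (distance of tester from where it was at the start of the episode above 0.015 m or angle between tester's own z axis and vertical above 0.1 rad or distance of any of cell_a, cell_b, multimeter, screwdriver, cleaner, solder_reel from where it was at the start of the episode above 0.02 m or angle between any of cell_a, cell_b, cleaner's own z axis and vertical above 0.5 rad).
It also fails if it takes over 32 s, if anything falls off the work surface, if the arm or the gripper's body presses on something with over 40 N, if the wrist force passes 120 N, or if a joint passes its speed limit or range.

## Working session

There is one attempt and no reset: what is moved stays moved. The work goes in short steps, Python scripts to look and compute and a tool call to move; the robot and the scene stay as the last step left them, time stands still between calls to the robot, and variables do not carry over. Pictures are saved under pics/ and viewed, and the job is handed in when it is done.

Besides the shell and the picture viewer there is one more tool, called after "Emit:" as a command line: name --argument value ..., lists and objects as JSON in quotes. carry_out: Moves the arm, as the interface text tells. Its arguments: {"type":"object","properties":{"deltas":{"type":"string"}},"required":["deltas"]}

```bash
mkdir -p pics
cat > h.py <<'E'
import numpy as np, cv2
from bench import robot
def w(s,p):
    R=cv2.Rodrigues(np.array(s["rvec"],float))[0]; return R.T@(np.array(p,float)-np.array(s["tvec"],float).ravel())
def cloud(s):
    K=np.array(s["camera_matrix"]);z=s["range_z"];v,u=np.mgrid[:z.shape[0],:z.shape[1]]
    P=np.stack([(u-K[0,2])/K[0,0]*z,(v-K[1,2])/K[1,1]*z,z],-1)
    R=cv2.Rodrigues(np.array(s["rvec"],float))[0]
    W=(P-np.array(s["tvec"],float).ravel())@R; W[z==0]=np.nan; return W
def save(s,n): cv2.imwrite("pics/"+n+".png",s["pixels"][:,:,::-1])
E
python3 - <<'E'
from h import *
np.set_printoptions(precision=4,suppress=True)
print(robot.get_obs())
for n in("top","side"):
    s=robot.snapshot(n); save(s,n+"0"); np.savez(n+"0.npz",**s)
    for t in("hatch_pad","hatch_hinge","fuse_pad","tester","cell_a","cell_b","cleaner","solder_reel","multimeter","power_board"):
        for d in robot.place_of(s,t)[:2]: print(n,t,round(d["p"],2),w(s,d["at"]))
E
```

```text
{'time': 0.0, 'joint_positions': array([ 1.0309,  0.0879,  1.3722,  0.    ,  1.6836, -0.1031]), 'qvel': array([ 0.001 , -0.001 ,  0.0006,  0.0008, -0.0003,  0.0001]), 'joint_torque': array([ -0.0006, -34.0188, -30.2426,   0.0717,   0.0331,  -0.0002]), 'tool_pos': array([0.2324, 0.4979, 0.2043]), 'ee_rot': array([-3.1394, -0.0002,  2.7047]), 'wrist_force': array([0.4349, 0.1701, 0.7321]), 'wrist_torque': array([-0.0314, -0.0611, -0.0597]), 'width': 0.09378661273629581}
top hatch_pad 0.71 [0.4942 0.1898 0.0619]
top hatch_hinge 0.95 [0.5573 0.2064 0.065 ]
top fuse_pad 0.57 [0.6287 0.1982 0.0625]
top tester 0.85 [ 0.5396  0.2018 -0.0004]
top tester 0.25 [0.6274 0.198  0.0652]
top cell_a 0.37 [0.5848 0.1045 0.0052]
top cell_b 0.37 [0.5848 0.1045 0.0052]
top cleaner 0.58 [0.6505 0.4187 0.006 ]
top solder_reel 0.66 [ 0.6533 -0.4037  0.0043]
top multimeter 0.56 [0.7955 0.0128 0.0008]
top power_board 0.78 [ 0.4518 -0.2402 -0.0006]
side hatch_pad 0.82 [0.4971 0.1857 0.0608]
side hatch_hinge 0.74 [0.5599 0.2077 0.0674]
side fuse_pad 0.46 [0.539  0.2021 0.0011]
side tester 0.84 [0.5423 0.2026 0.0011]
side cell_a 0.7 [ 0.7909  0.0123 -0.0014]
side cell_a 0.43 [0.5502 0.0875 0.0016]
side cell_b 0.7 [ 0.7909  0.0123 -0.0014]
side cell_b 0.43 [0.5502 0.0875 0.0016]
side cleaner 0.63 [0.6488 0.4183 0.0014]
side solder_reel 0.89 [ 0.6524 -0.4046  0.0045]
side multimeter 0.96 [0.7909 0.0128 0.0004]
side power_board 0.59 [ 0.4537 -0.2414 -0.0007]
```

View pics/top0.png

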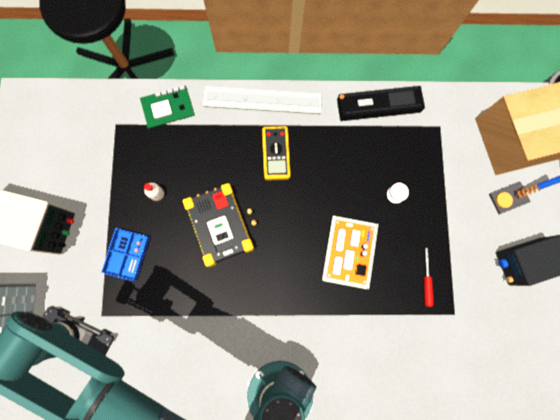

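View pics/side0.png

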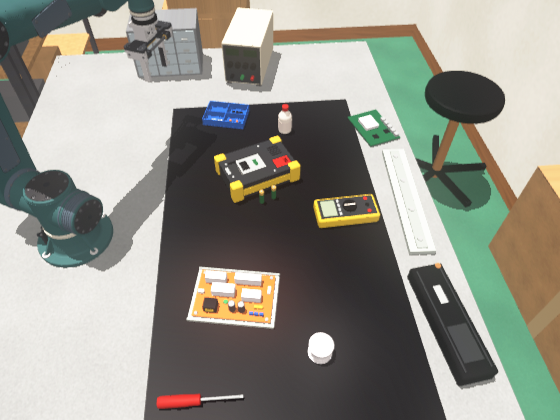

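The top view shows the tester at about (219,222), with the fuse door at (221,200), the light grey hatch at about (219,231) with its dark pad, and the two cells at (250,212) and (253,222). In the side view the tester is at about (258,167). Next I'll enlarge these areas and measure from the depth data.

Run:
```python
from h import *
np.set_printoptions(precision=4,suppress=True)
a=dict(np.load("top0.npz"));b=dict(np.load("side0.npz"))
ca=a["pixels"][175:275,170:270,::-1];cb=b["pixels"][125:210,205:305,::-1]
cv2.imwrite("pics/crop.png",np.hstack([cv2.resize(ca,(400,400),interpolation=2),cv2.resize(cb,(400,400),interpolation=2)]))
for s in(a,b):
    W=cloud(s);g=s["pixels"].astype(int)
    z=W[...,2];x=W[...,0];y=W[...,1]
    near=(abs(x-.54)<.2)&(abs(y-.2)<.2)
    deck=near&(abs(z-.064)<.008)
    light=deck&(g.min(-1)>130)&((g.max(-1)-g.min(-1))<40)&(np.hypot(x-.51,y-.193)<.06)
    print("deck z med",np.nanmedian(z[deck&(np.hypot(x-.51,y-.19)<.05)]),"light n",light.sum())
    pts=W[light][:,:2].astype(np.float32); r=cv2.minAreaRect(pts*1000); print(r, cv2.boxPoints(r))
    t=W[near&(z>.05)&(z<.08)][:,:2].astype(np.float32); print("tester",cv2.minAreaRect(t*1000))
```

```text
deck z med 0.06375211296477265 light n 440
((507.6114807128906, 189.42770385742188), (112.48037719726562, 68.90746307373047), 20.265792846679688) [[442.9189 202.2684]
 [466.7867 137.6266]
 [572.3041 176.587 ]
 [548.4363 241.2289]]
tester ((577.81982421875, 221.46388244628906), (343.6775817871094, 217.98048400878906), 34.80300521850586)
deck z med 0.06312054505064588 light n 304
((519.6839599609375, 195.50025939941406), (82.21221160888672, 72.57027435302734), 20.087068557739258) [[468.6162 215.4604]
 [493.5403 147.3045]
 [570.7517 175.5401]
 [545.8276 243.696 ]]
tester ((576.0743408203125, 224.31080627441406), (352.98004150390625, 213.15536499023438), 36.64708709716797)
```

View pics/crop.png

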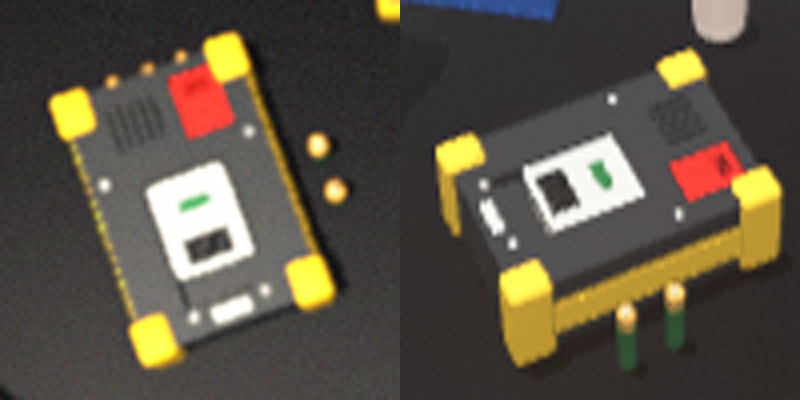

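Run:
```python
from h import *
np.set_printoptions(precision=4,suppress=True)
for n,r,zoom in(("top",(175,275,170,270),None),("side",(125,210,205,305),None)):
    s=dict(np.load(n+"0.npz"));g=s["pixels"].astype(int);W=cloud(s)
    K=np.array(s["camera_matrix"]);R=cv2.Rodrigues(s["rvec"])[0];C=-R.T@np.array(s["tvec"]).ravel()
    def ray(u,v,z):
        d=R.T@np.linalg.solve(K,[u,v,1]);return C+d*(z-C[2])/d[2]
    if n=="top": sub=g[225:246,212:232];o=(212,225)
    else: sub=g[158:174,234:254];o=(234,158)
    print(n);
    # intensity-plane points, weighted dark centroid within hatch
    L=sub.sum(-1)/3; print(L.astype(int))
    q={"top":(222.3,236.3),"side":(244.3,165.4)}[n]
    print("pad by eye",ray(*q,.064), "depth there",W[int(q[1]),int(q[0])])
    # hatch corners by eye
    if n=="top": cs=[(170+x/4,175+y/4) for x,y in((148,187),(222,163),(255,258),(182,280))]
    else: cs=[(205+x/4,125+y*85/400) for x,y in((523-400,168),(610-400,136),(645-400,192),(550-400,232))]
    P=np.array([ray(*c,.064) for c in cs]);print(P[:,:2],P.mean(0))
```

```text
top
[[253 253 242 201 161 136 130 129 145 185 235 252 253 253 253 254 250 161
   98  99]
 [254 253 230 158 132 141 150 177 217 245 252 254 253 253 253 254 254 188
  100  99]
 [254 254 239 177 180 208 222 246 252 254 254 253 253 253 253 254 254 229
  129  99]
 [253 254 250 236 245 251 252 254 254 254 253 253 253 253 253 254 254 253
  171  95]
 [253 253 253 252 254 254 254 254 253 253 253 253 254 254 253 253 254 255
  210 114]
 [253 253 253 253 253 253 253 253 254 254 254 254 254 253 249 253 254 255
  247 153]
 [254 253 253 253 253 254 254 254 254 254 254 249 240 224 212 249 254 255
  255 184]
 [254 253 253 253 254 254 254 254 249 246 230 181 142 120 140 237 254 255
  255 216]
 [254 253 254 253 254 254 250 230 195 167 128  83  67  75 107 199 254 255
  255 250]
 [255 254 254 249 240 223 179 129 108  91  67  52  65  74  80 156 248 255
  255 255]
 [254 254 254 239 165 119  88  67  76  86  61  51  71  81  67 114 229 254
  255 255]
 [255 255 254 241 145  69  64  72  82  83  59  49  64  83  65  93 211 254
  254 255]
 [255 255 255 252 181  83  60  76  78  70  55  61  78 105 114 152 228 254
  
[... 1677 characters left out ...]
7  53 139 235 246
  247 247]
 [ 83  82  82  83 107 160 246 227 117  78  54  56  59  57 123 126 229 246
  247 247]
 [ 82  83  82  82 108 129 225 248 169  82  60 123 120 188 222 221 246 247
  247 248]
 [ 83  83  82  82  82 128 136 244 225 123 188 221 221 246 247 247 248 243
  228 228]
 [ 82  82  82  82  82 107 126 213 245 217 245 247 247 248 243 229 228 199
  128 101]
 [ 82  83  82  83  82  82 100 138 227 247 248 245 229 228 201 132 103  85
   81  83]
 [ 82  83  82  83  82  82  83 142 161 232 229 207 133 103  85  83  82  82
   82  83]]
pad by eye [0.5005 0.1849 0.064 ] depth there [0.4996 0.187  0.0638]
[[0.4745 0.2084]
 [0.545  0.2335]
 [0.5689 0.177 ]
 [0.4933 0.1465]] [0.5204 0.1913 0.064 ]
```

Emit:
carry_out --deltas "-31 -14 5 0 0 -0.066 1; -62 -28 10 0 0 -0.132 1; -93 -43 15 0 0 -0.198 1; -124 -57 20 0 0 -0.264 1; -155 -71 25 0 0 -0.33 1; -186 -85 30 0 0 -0.396 1; -217 -100 35 0 0 -0.46 1; -248 -114 40 0 0 -0.53 1"

```text
time: 1.77
tool_pos: [0.41, 0.2888, 0.1655]
ee_rot: [3.141, 0.001, -3.045]
wrist_force: [1.5, -0.0, 0.0]
width: 0.0438
```

Emit:
carry_out --deltas "-16 -22 10 0 0 -0.05 1; -31 -45 20 0 0 -0.1 1; -47 -67 30 0 0 -0.16 1; -62 -90 45 0 0 -0.21 1; -78 -112 60 0 0 -0.26 1; -78 -112 66 0 0 -0.26 1; -78 -112 66 0 0 -0.26 1; -78 -112 66 0 0 -0.26 1"

```text
time: 2.43
tool_pos: [0.4968, 0.1862, 0.0993]
ee_rot: [3.141, -0.001, -2.789]
wrist_force: [-0.2, 0.3, 0.3]
width: 0.0008
```

Run:
```python
from h import *
np.set_printoptions(precision=4,suppress=True)
o=robot.get_obs();print(o["time"],o["tool_pos"],o["ee_rot"],o["wrist_force"],o["width"],o["joint_positions"])
a=robot.snapshot("top");b=robot.snapshot("side")
ca=a["pixels"][175:275,170:270,::-1];cb=b["pixels"][105:205,205:305,::-1]
cv2.imwrite("pics/crop2.png",np.hstack([cv2.resize(ca,(400,400)),cv2.resize(cb,(400,400))]))
```

```text
2.4333 [0.4968 0.1862 0.0993] [ 3.1408 -0.001  -2.7892] [-0.1802  0.2752  0.2578] 0.000798720084664378 [ 0.2512  0.0903  1.58    0.0007  1.4723 -1.6721]
```

View pics/crop2.png

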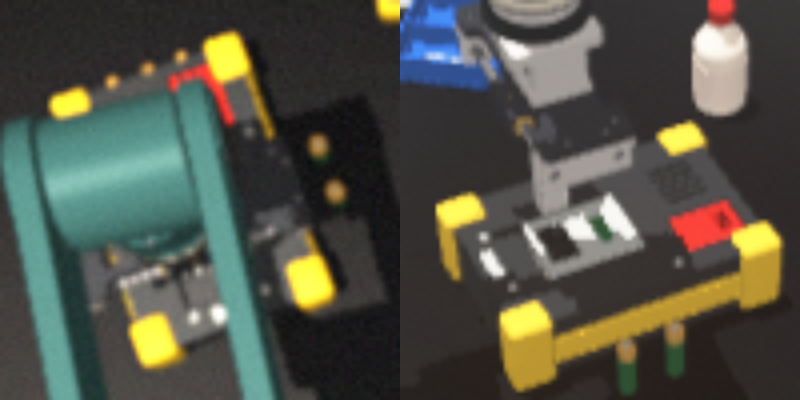

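The side view shows the shut fingertips above the hatch pad: the tips are at about (550,210) in the crop and the pad at (557,240). The cells and the fuse door are clear, so I'll go down.

Emit:
carry_out --deltas "0 0 6 0 0 0 1; 0 0 12 0 0 0 1; 0 0 18 0 0 0 1; 0 0 23 0 0 0 1; 0 0 27 0 0 0 1; 0 0 30 0 0 0 1; 0 0 31 0 0 0 1; 0 0 31 0 0 0 1"

```text
time: 3.2
tool_pos: [0.497, 0.1859, 0.068]
ee_rot: [3.141, -0.001, -2.788]
wrist_force: [0.7, 0.3, 0.5]
width: 0.0004
```

Emit:
carry_out --deltas "0 0 0.5 0 0 0 1; 0 0 1 0 0 0 1; 0 0 1.5 0 0 0 1; 0 0 2 0 0 0 1; 0 0 2.5 0 0 0 1; 0 0 3 0 0 0 1; 0 0 3.5 0 0 0 1; 0 0 4 0 0 0 1"

```text
time: 3.87
tool_pos: [0.4973, 0.1859, 0.0644]
ee_rot: [3.142, 0.0, -2.788]
wrist_force: [0.5, 0.2, 0.4]
width: 0.0006
```

Emit:
carry_out --deltas "0 0 0.3 0 0 0 1; 0 0 0.6 0 0 0 1; 0 0 0.9 0 0 0 1; 0 0 1.2 0 0 0 1; 0 0 1.5 0 0 0 1; 0 0 1.8 0 0 0 1; 0 0 2 0 0 0 1; 0 0 2 0 0 0 1"

```text
time: 4.53
tool_pos: [0.4973, 0.1859, 0.0625]
ee_rot: [-3.142, 0.0, -2.788]
wrist_force: [-0.8, -0.3, 2.5]
width: 0.0005
```

Emit:
carry_out --deltas "0 0 0.3 0 0 0 1; 0 0 0.6 0 0 0 1; 0 0 0.9 0 0 0 1; 0 0 1.2 0 0 0 1; 0 0 1.5 0 0 0 1; 0 0 1.5 0 0 0 1; 0 0 1.5 0 0 0 1; 0 0 1.5 0 0 0 1"

```text
time: 5.2
tool_pos: [0.4974, 0.186, 0.061]
ee_rot: [3.142, 0.0, -2.788]
wrist_force: [-0.4, 0.6, 1.3]
width: 0.0007
```

Emit:
carry_out --deltas "0 0 0.3 0 0 0 1; 0 0 0.6 0 0 0 1; 0 0 0.9 0 0 0 1; 0 0 1.2 0 0 0 1; 0 0 1.2 0 0 0 1; 0 0 1.2 0 0 0 1; 0 0 1.2 0 0 0 1; 0 0 1.2 0 0 0 1"

```text
time: 5.87
tool_pos: [0.4974, 0.1859, 0.0598]
ee_rot: [3.142, 0.0, -2.788]
wrist_force: [0.2, 0.4, 1.6]
width: 0.0005
```

Emit:
carry_out --deltas "0 0 0.3 0 0 0 1; 0 0 0.6 0 0 0 1; 0 0 0.8 0 0 0 1; 0 0 0.8 0 0 0 1; 0 0 0.8 0 0 0 1; 0 0 0.8 0 0 0 1; 0 0 0.8 0 0 0 1; 0 0 0.8 0 0 0 1"

```text
time: 6.53
tool_pos: [0.4975, 0.186, 0.0593]
ee_rot: [3.142, 0.001, -2.788]
wrist_force: [-0.1, 0.2, 4.5]
width: 0.0007
```

Emit:
carry_out --deltas "0 0 0.2 0 0 0 1; 0 0 0.4 0 0 0 1; 0 0 0.6 0 0 0 1; 0 0 0.6 0 0 0 1; 0 0 0.6 0 0 0 1; 0 0 0.6 0 0 0 1; 0 0 0.6 0 0 0 1; 0 0 0.6 0 0 0 1"

```text
time: 7.2
tool_pos: [0.4975, 0.186, 0.0591]
ee_rot: [-3.142, 0.001, -2.788]
wrist_force: [-0.3, -0.3, 6.2]
width: 0.0005
```

The force rises at the stop, so the pad is fully in. I'll lift straight up quickly, then back away from the hinge.

Emit:
carry_out --deltas "0 0 -20 0 0 0 1; 5 0 -55 0 0 0 1; 20 0 -90 0 0 0 1; 40 0 -125 0 0 0 1; 55 0 -155 0 0 0 1; 60 0 -170 0 0 0 1; 60 0 -170 0 0 0 1; 60 0 -170 0 0 0 1"

```text
time: 7.87
tool_pos: [0.4409, 0.1651, 0.228]
ee_rot: [-3.142, 0.0, -2.788]
wrist_force: [-0.7, 0.1, 0.0]
width: 0.0004
```

Run:
```python
from h import *
o=robot.get_obs();print(o["time"],o["tool_pos"],o["wrist_force"])
a=robot.snapshot("top");b=robot.snapshot("side")
ca=a["pixels"][175:275,170:270,::-1];cb=b["pixels"][105:205,205:305,::-1]
cv2.imwrite("pics/crop3.png",np.hstack([cv2.resize(ca,(400,400)),cv2.resize(cb,(400,400))]))
```

```text
7.8667 [0.44090108 0.16509381 0.22799561] [-0.73711908  0.05458724  0.02774964]
```

View pics/crop3.png

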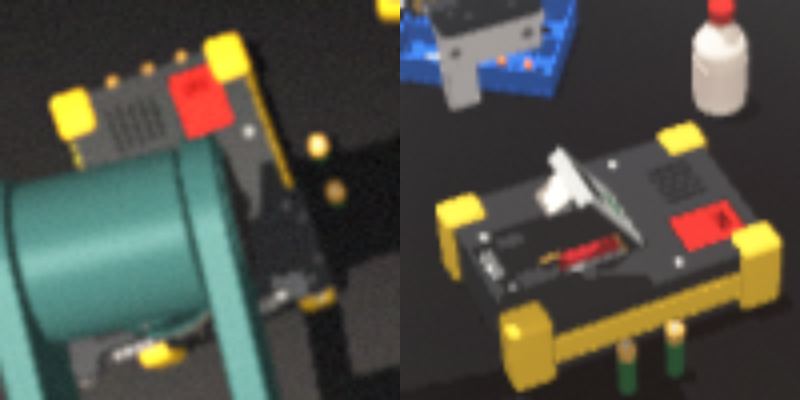

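The latch has let go: the hatch is rising at about (595,195) in the side crop, and the compartment is showing. The hand is clear, so I'll wait without touching anything.

Emit:
carry_out --deltas "0 0 0 0 0 0 1; 0 0 0 0 0 0 1; 0 0 0 0 0 0 1; 0 0 0 0 0 0 1; 0 0 0 0 0 0 1; 0 0 0 0 0 0 1; 0 0 0 0 0 0 1; 0 0 0 0 0 0 1"

```text
time: 8.63
tool_pos: [0.441, 0.1652, 0.2285]
ee_rot: [3.142, 0.0, -2.788]
wrist_force: [-0.4, 0.4, 0.6]
width: 0.0002
```

Emit:
carry_out --deltas "0 0 0 0 0 0 1; 0 0 0 0 0 0 1; 0 0 0 0 0 0 1; 0 0 0 0 0 0 1; 0 0 0 0 0 0 1; 0 0 0 0 0 0 1; 0 0 0 0 0 0 1; 0 0 0 0 0 0 1"

```text
time: 9.3
tool_pos: [0.4409, 0.1652, 0.2284]
ee_rot: [3.141, 0.0, -2.788]
wrist_force: [-0.1, 0.4, 0.2]
width: 0.0008
```

Emit:
carry_out --deltas "0 0 0 0 0 0 1; 0 0 0 0 0 0 1; 0 0 0 0 0 0 1; 0 0 0 0 0 0 1; 0 0 0 0 0 0 1; 0 0 0 0 0 0 1; 0 0 0 0 0 0 1; 0 0 0 0 0 0 1"

```text
time: 9.97
tool_pos: [0.441, 0.1651, 0.2284]
ee_rot: [3.142, 0.0, -2.788]
wrist_force: [0.3, 1.0, 0.6]
width: 0.0005
```

Emit:
carry_out --deltas "0 0 0 0 0 0 1; 0 0 0 0 0 0 1; 0 0 0 0 0 0 1; 0 0 0 0 0 0 1; 0 0 0 0 0 0 1; 0 0 0 0 0 0 1; 0 0 0 0 0 0 1; 0 0 0 0 0 0 1"

```text
time: 10.63
tool_pos: [0.441, 0.1652, 0.2284]
ee_rot: [3.142, 0.0, -2.788]
wrist_force: [-0.4, -0.0, -0.5]
width: 0.0001
```

Emit:
carry_out --deltas "0 0 0 0 0 0 1; 0 0 0 0 0 0 1; 0 0 0 0 0 0 1; 0 0 0 0 0 0 1; 0 0 0 0 0 0 1; 0 0 0 0 0 0 1; 0 0 0 0 0 0 1; 0 0 0 0 0 0 1"

```text
time: 11.3
tool_pos: [0.441, 0.1652, 0.2284]
ee_rot: [3.142, 0.0, -2.788]
wrist_force: [-0.5, -0.2, -0.0]
width: 0.0001
```

Emit:
carry_out --deltas "0 0 0 0 0 0 1; 0 0 0 0 0 0 1; 0 0 0 0 0 0 1; 0 0 0 0 0 0 1; 0 0 0 0 0 0 1; 0 0 0 0 0 0 1; 0 0 0 0 0 0 1; 0 0 0 0 0 0 1"

```text
time: 11.97
tool_pos: [0.441, 0.1652, 0.2284]
ee_rot: [3.141, 0.0, -2.788]
wrist_force: [0.2, -0.0, -0.1]
width: -0.0
```

Run:
```python
from h import *
np.set_printoptions(precision=3,suppress=True)
a=robot.snapshot("top");b=robot.snapshot("side")
ca=a["pixels"][175:275,170:270,::-1];cb=b["pixels"][105:205,205:305,::-1]
cv2.imwrite("pics/crop4.png",np.hstack([cv2.resize(ca,(400,400)),cv2.resize(cb,(400,400))]))
W=cloud(b);m=(W[...,2]>.08)&(np.hypot(W[...,0]-.56,W[...,1]-.207)<.06)
P=W[m];d=(P[:,:2]-[.558,.207])@[.94,.343];print("hatch pts",m.sum(),"zmax",P[:,2].max(),"slope dx/dz",np.polyfit(P[:,2],d,1))
for t in("tester","cell_a"): print(t,[(round(x["p"],2),w(b,x["at"])) for x in robot.place_of(b,t)[:2]])
print(robot.get_obs()["time"])
```

```text
hatch pts 240 zmax 0.147899327636678 slope dx/dz [-0.068  0.008]
tester [(0.62, array([0.539, 0.202, 0.001]))]
cell_a [(0.65, array([0.583, 0.101, 0.004])), (0.65, array([0.548, 0.087, 0.001]))]
12.1667
```

View pics/crop4.png

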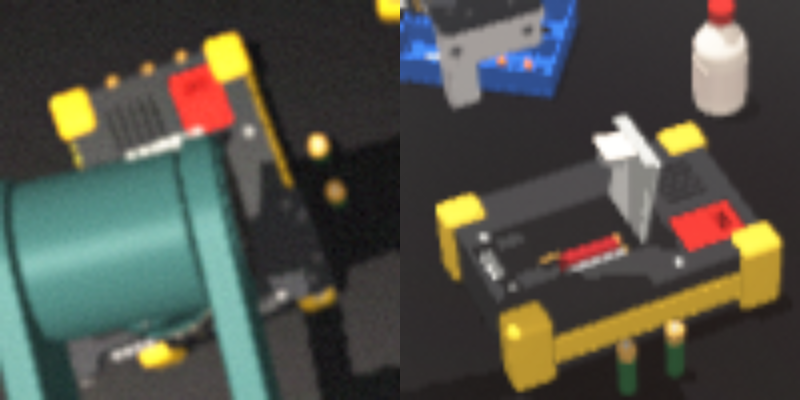

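The hatch stands up at about (630,180) in the side crop, clear of everything. The latch lug skews my slope fit, so I'll measure the angle properly before handing in.

Run:
```python
from h import *
np.set_printoptions(precision=3,suppress=True)
a=robot.snapshot("top");b=robot.snapshot("side")
for s in(a,b):
    W=cloud(s);q=(W[...,:2]-[.558,.207]);d=q@[.94,.343];l=q@[-.343,.94]
    for z0 in np.arange(.07,.155,.01):
        m=(abs(W[...,2]-z0)<.005)&(abs(d)<.05)&(abs(l)<.035)
        if m.sum()>3: print(round(z0,3),m.sum(),np.percentile(d[m],[5,50,95])*1000)
    print()
```

```text
0.07 45 [30.711 40.53  49.481]
0.14 27 [ 9.525 12.659 14.655]

0.07 57 [-9.734 -0.29  47.105]
0.08 27 [-4.468 -1.768  0.17 ]
0.09 30 [-2.363 -0.492  2.264]
0.1 25 [-0.46   1.778  3.896]
0.11 22 [1.754 3.613 6.306]
0.12 20 [3.421 5.259 7.756]
0.13 21 [-22.96    5.747  10.773]
0.14 96 [-20.557   1.784  11.099]
0.15 11 [-23.569 -17.962   1.831]
```

Run:
```python
from bench import robot
print(robot.get_obs()["time"]); print(robot.close_job())
```

```text
12.2667
the job is handed in; nothing more can be done
None
```

I pressed the hatch pad in once with the shut fingertips, and the battery hatch sprang fully open by itself. I handed the job in at 12.3 s, and it gave no verdict.

- **Press:** the pad went down to its rubber stop, about 5 mm, and the largest wrist force I read was about 6 N. I then lifted the hand straight up and back, about 170 mm clear.
- **Hatch:** I held still for about 4 s while the hatch opened. The last depth measurement has it leaning about 10° past vertical, so about 100° (1.75 rad), with nothing touching it.
- **Surroundings:** the tester measured within about 4 mm of where it started. In the last pictures the fuse door is shut and both cells and the cleaner are standing. I did not re-measure the other bystanders, but the hand never went near them.
- **Checks that disagreed:** my first angle fit was skewed by the latch lug on the hatch and suggested it leaned short of vertical. Fitting only the panel face, slice by slice, gave the 100°. In the first pictures the detector also took the multimeter for a cell, so I ignored that result.

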